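# Fit the notched blade to the griddle scraper

## Task

The griddle scraper lies face up on the counter without its blade: take the blade that has a notch cut in one end and lay it flat on the scraper's black bed, lined up with the bed and with the notch around the pin, so that the ground edge sticks out past the end away from the handle. Set it down rather than dropping it, and leave the blade without a notch where it is.

Things in the scene. Friction and masses are not known exactly. Their poses are not given: they have to be found in the camera images.
- blade_mid (a point): Notched blade: loose flat dark steel plate 120 x 56 x 6 mm, 0.26 kg, on a fixed wooden block (84 x 36, 30 tall) overhung about 10 mm by its long edges. Point: centre of its outline, mid-thickness, 33 mm above the counter. x along it to the notched end, y across, z up. Notch: open at the +x end, 26 wide, 36 deep (x 24 to 60), y = 0. Ground edge at -x. Grasp from above across the 56 mm.
- plain_mid (a point): The blade to leave alone: a plain dark steel plate of the same 120 x 56 x 6 mm without a notch, loose on a second wooden block of the same size. Point: its centre, mid-thickness; x along its length, z up.
- bed (a point): Bed of the fixed griddle scraper: black block 36 mm wide, flat top 30 mm above the counter. Point: on the top, mid-width; x to the wooden handle, z up. Bed: x -40 to 62 mm; its one pin, 8 mm thick, 12 tall, at x 42, y 0; neck and handle (x 62 to 186) lie below the top. Blade centre straight over this point, 3 mm above it, x axes alike: pin mid-notch, blade overhanging 10 mm each side.
There are look-alikes about, which are no part of the job. What is shaped like the part that bears bed but pink or purple is not meant. Leave any red look-alike of the part that bears blade_mid alone.

How it is judged:
By the outcome, as a careful person would: the job done as asked, in the order asked, and still so for the second after the job is handed in, with the robot touching nothing.
It also fails if it takes over 38 s, if anything falls off the work surface, if the arm or the gripper's body presses on something with over 40 N, if the wrist force passes 120 N, or if a joint passes its speed limit or range.

## Robot

A 6-joint arm with a two-finger parallel gripper is mounted at the origin on the work surface. World frame = base frame: x ahead of the robot, y to its left, z up, the work surface at z = 0. Lengths are in m, angles in degrees, forces in N, time in s.
With the tool pointing down it reaches from about 0.325 to 0.925 m from the base axis. Payload 3.1 kg.
Tool frame: the origin (TCP) lies at the very end of the fingers, on their centre line; the grasp point (between the pads) lies 19 mm behind it; y points along the fingers, z is the direction in which the jaws open and shut, and the axes are right-handed (so a half turn about y gives the same grasp; the last joint's range is limited). The gripper opens to 85 mm and grips with 20 to 120 N. Pads are 22 mm wide; open, the fingers measure 114 mm over their backs; the gripper's body (76 mm by 85 mm) begins 54 mm behind the grasp point. The pads swing forward as they close: fully open they stand 13 mm farther back than shut.
Start: joints at [58.488, 12.427, 92.441, -0, 75.132, -6.429], TCP at [0.265, 0.566, 0.231] pointing down, gripper open.
Joint ranges: [-157.48, 157.48], [-44.54, 120.13], [17.64, 146.25], [-64.5, 244.5], [7.68, 150.69], [-147.95, 147.95]. Speed limits (degrees/s): [159.86, 159.86, 180, 180, 180, 180].

## Interface

Orientations are given as [roll, pitch, yaw] about the fixed x, y, z axes, in that order (R = Rz(yaw) Ry(pitch) Rx(roll)).
In Python, from workcell import bot, cams, finish_job, models gives the robot as it stands. The module is installed in compiled form; this text tells all that it offers.
- The arm moves only by the tool jog_arm, never from a script. Its argument "commands" is a list of rows, each an object of numbers: "gripper": the closure, from 0 (fully open) to 1 (shut); "x", "y", "z": the shift along the world's x, y, z in mm; "turn": the turn about the world's z in rad. In form: [{"gripper": .., "x": .., "y": .., "z": .., "turn": ..}, ...]. A call has 1 to 5 rows; each row is the pose to reach, as a shift and turn from the pose commanded when the call began; what a row does not reach only later rows make up. A row lasts 1/10 s, in which the tool goes at most 50 mm and 8.59 degrees, less where a joint would pass 70% of its speed; a pose out of reach is approached as far as the arm can. A call with a gripper value outside its range is refused whole. The fingers move at their own pace and stop on an object; the grip force is fixed at half the most. Time passes only in rows, so rows that repeat a pose let the fingers close. It gives the time, the measured TCP pose, the force and the opening at its end, in the units of the state.
- bot.get_state(): the state, without advancing time (a new reading comes with each control period).
- cams.read_camera(name): name is "side" or "top"; returns a dict with "color" (480x640x3 uint8, blue, green, red), "camera_matrix" (3x3 intrinsics, pixels), "world_from_camera" (4x4, takes a point from camera to world coordinates). Camera axes: x right, y down, z forward; pixel columns grow to the right and rows downward; lengths in m; the calibration is good to about 2 mm. A picture is of the moment at which its call begins. There is no depth.
- finish_job(): hands the job in, once; it reports no verdict.
Trained networks look in the newest picture that a camera, given by its name, has taken for a name from the list of things; names that differ only in an ending like _2 or _b are one class to them, and where a whole thing is asked for, a point or a joint stands for the part that bears it (a point fixed in the world has none). Each returns a list of dicts, best first, with "confidence" (0 to 1); they miss things now and then, are a little off and sometimes report something else, mostly with a low value. They report only what shows in the picture. A call takes as long as a camera call. They do not tell look-alikes from the thing itself.
- models.look_for(camera, label): "extent" ([centre column, centre row, width, height] in pixels, round what is visible of it).
- models.cut_out(camera, label): "region" (480x640 bool, what is visible of it) and "extent" ([centre column, centre row, width, height] in pixels, round what is visible of it).
- models.spot_point(camera, label): "position" ([column, row] in pixels: a listed point, or the origin of a listed thing).
The state is a dict: "clock": time; "joint_positions": joint angles; "joint_vel": joint speeds; "joint_efforts": joint torques, N m; "eef_pos": TCP position; "ee_rot": TCP orientation; "ft_force": force on the tool from outside, world axes, zero at the start; "moment": the same for the moment, N m; "width": opening from 0.0 (shut) to 1.0 (fully open).
Only numpy, scipy, OpenCV 4.12 (cv2) and the standard library are available. Lean on these libraries where they do the work, as an engineer would, in place of code of your own. Each camera call takes 0.05 s, during which the arm holds its last target.

## Working session

There is one attempt and no reset: what is moved stays moved. The work goes in short steps, Python scripts to look and compute and a tool call to move; the robot and the scene stay as the last step left them, time stands still between calls to the robot, and variables do not carry over. Pictures are saved under pics/ and viewed, and the job is handed in when it is done.

Besides the shell and the picture viewer there is one more tool, called after "Call:" as name([rows], argument=value, ...), one row to a line, values as JSON. jog_arm: Moves the arm, as the interface text tells. Its arguments: {"type":"object","properties":{"commands":{"type":"array","items":{"type":"object","properties":{"gripper":{"type":"number"},"x":{"type":"number"},"y":{"type":"number"},"z":{"type":"number"},"turn":{"type":"number"}}}}},"required":["commands"]}

```bash
mkdir -p pics; python3 - <<'E'
from workcell import bot,cams,models
import cv2,numpy as np
s=bot.get_state();print(s['clock'],s['eef_pos'],s['ee_rot'],s['width'])
for c in ['top','side']:
    r=cams.read_camera(c);cv2.imwrite(f'pics/{c}0.png',r['color'])
    np.savez(f'{c}0.npz',K=r['camera_matrix'],T=r['world_from_camera'],im=r['color'])
    print(c,r['camera_matrix'].tolist(),r['world_from_camera'].round(4).tolist())
    for l in ['blade_mid','plain_mid','bed']:
        print(l,[(np.round(d['position'],1).tolist(),round(d['confidence'],2)) for d in models.spot_point(c,l)],[(np.round(d['extent'],1).tolist(),round(d['confidence'],2)) for d in models.look_for(c,l)])
print(bot.get_state()['clock'])
E
```

```text
0.0 [0.26449583 0.56535709 0.22993774] [-9.01393062e+01  1.66327834e-02 -2.50835908e+01] 0.9953590982202222
top [[559.7186644170599, 0.0, 312.804749393497], [0.0, 559.7186644170599, 239.65625121783586], [0.0, 0.0, 1.0]] [[0.0072, -0.9977, 0.0675, 0.3351], [-0.9999, -0.0081, -0.0139, 0.1955], [0.0144, -0.0674, -0.9976, 1.3018], [0.0, 0.0, 0.0, 1.0]]
blade_mid [([377.7, 154.4], 0.81), ([386.1, 220.3], 0.78)] [([386.2, 222.4, 44.6, 59.0], 0.76), ([374.1, 158.3, 52.1, 56.3], 0.7)]
plain_mid [([500.7, 209.6], 0.6)] [([500.0, 210.1, 34.4, 52.3], 0.58)]
bed [([271.4, 315.1], 0.93), ([104.9, 311.3], 0.67), ([279.7, 190.8], 0.61)] [([281.6, 284.4, 48.5, 87.9], 0.88), ([116.3, 274.6, 30.7, 84.1], 0.84), ([290.6, 161.6, 48.0, 93.5], 0.67)]
side [[473.1821923465967, 0.0, 325.9284520543644], [0.0, 473.1821923465967, 240.9689501494032], [0.0, 0.0, 1.0]] [[0.9678, -0.1643, 0.1907, 0.1896], [-0.2516, -0.6504, 0.7167, -0.6843], [0.0063, -0.7416, -0.6708, 0.8689], [0.0, 0.0, 0.0, 1.0]]
blade_mid [([357.8, 293.5], 0.83), ([419.6, 282.7], 0.8)] [([418.0, 283.4, 51.3, 32.2], 0.81), ([383.1, 231.6, 79.5, 22.1], 0.37)]
plain_mid [([420.6, 388.2], 0.8), ([357.7, 225.8], 0.15)] [([419.2, 387.9, 64.8, 42.9], 0.88)]
bed [([257.9, 238.8], 0.88), ([239.7, 165.0], 0.59), ([359.3, 223.8], 0.57)] [([283.9, 242.7, 83.7, 18.4], 0.93), ([262.3, 166.2, 66.0, 11.4], 0.93), ([385.5, 231.0, 83.7, 22.0], 0.88)]
0.7
```

```bash
python3 - <<'E'
import cv2
a=cv2.imread('pics/top0.png')[120:390,70:540];cv2.imwrite('pics/topc.png',cv2.resize(a,(800,460),interpolation=3))
a=cv2.imread('pics/side0.png')[140:420,200:520];cv2.imwrite('pics/sidec.png',cv2.resize(a,(686,600),interpolation=3))
E
```

```text
(no output)
```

View pics/topc.png

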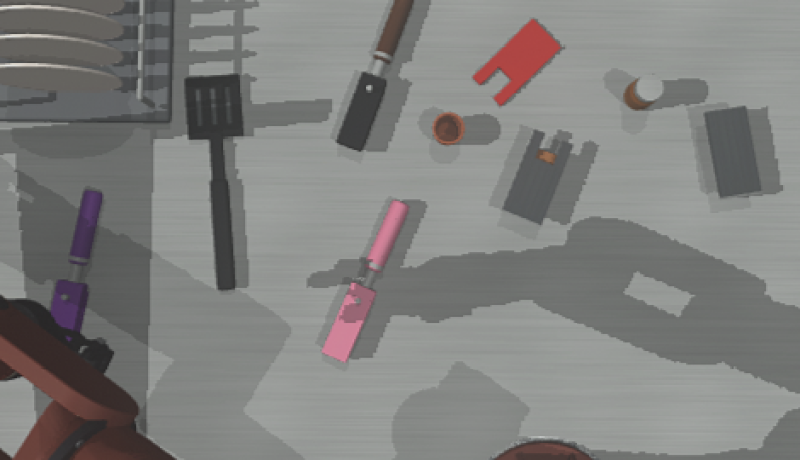

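View pics/sidec.png

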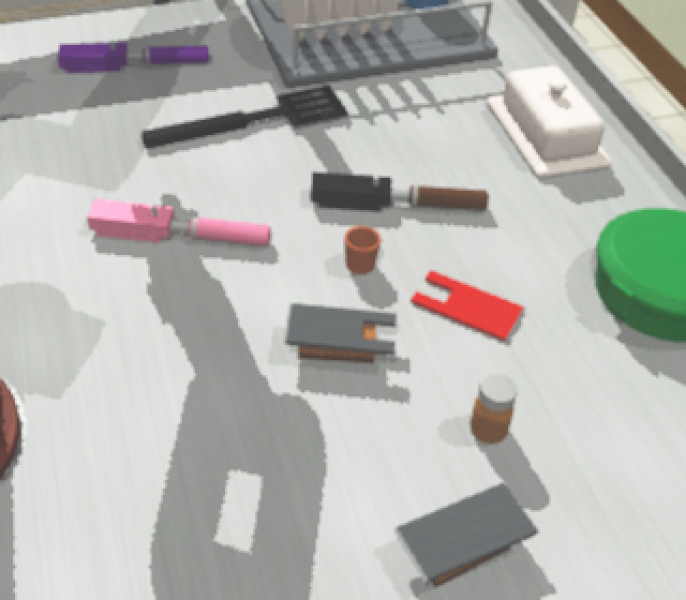

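```bash
python3 - <<'E'
import cv2
def c(n,x0,y0,w,h,o):
    a=cv2.imread(f'pics/{n}0.png')[y0:y0+h,x0:x0+w]
    return cv2.resize(a,None,fx=6,fy=6,interpolation=cv2.INTER_NEAREST)
cv2.imwrite('pics/t1.png',cv2.hconcat([c('top',260,150,65,65,0),c('top',355,190,65,65,0)]))
cv2.imwrite('pics/s1.png',cv2.vconcat([c('side',335,210,100,40,0),c('side',320,270,100,45,0)]))
E
```

```text
(no output)
```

View pics/t1.png

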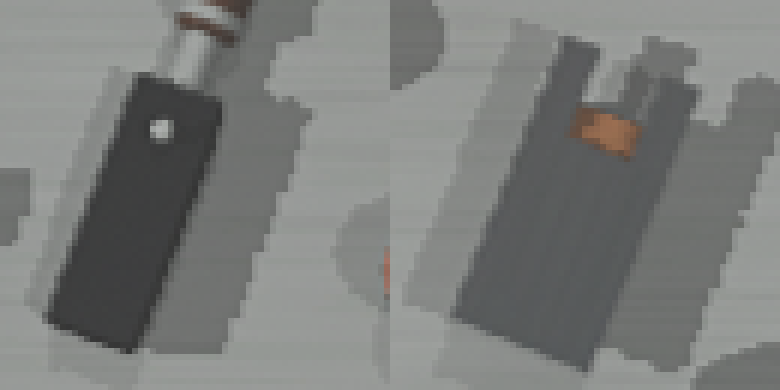

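View pics/s1.png

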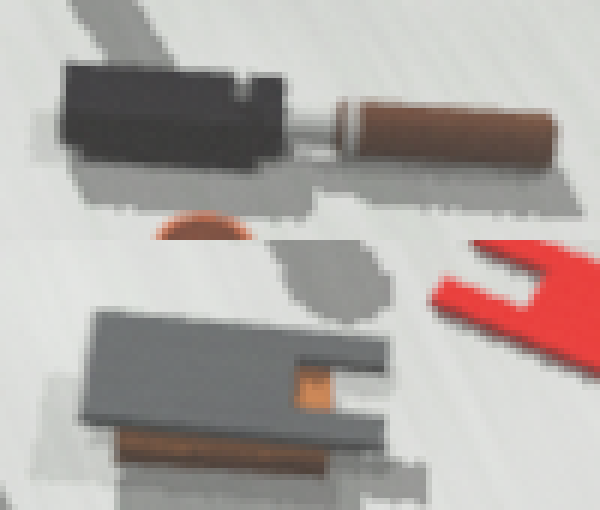

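```bash
cat > h.py <<'E'
import numpy as np,cv2
from scipy.optimize import least_squares
def proj(K,T,P):
    Ti=np.linalg.inv(T);c=(Ti[:3,:3]@np.asarray(P).T).T+Ti[:3,3];p=(K@c.T).T;return p[:,:2]/p[:,2:]
def world(pose,z,L):
    x,y,a=pose;L=np.asarray(L,float);c,s=np.cos(a),np.sin(a)
    return np.c_[x+c*L[:,0]-s*L[:,1],y+s*L[:,0]+c*L[:,1],np.full(len(L),z)]
def back(K,T,px,z):
    d=T[:3,:3]@np.linalg.inv(K)@np.array([px[0],px[1],1.]);o=T[:3,3];return o+d*(z-o[2])/d[2]
def fit(obs,x0):
    f=lambda p:np.concatenate([(proj(K,T,world(p,z,L))-px).ravel() for K,T,px,L,z in obs])
    r=least_squares(f,x0,loss='soft_l1');return r.x,f(r.x)
BL=np.array([[.06,.028],[.06,-.028],[-.06,-.028],[-.06,.028]])
BD=np.array([[.062,.018],[.062,-.018],[-.04,-.018],[-.04,.018]])
def u(pts,x0,y0,ox=0,oy=0,s=6): return (np.array(pts,float)-[ox,oy])/s+[x0,y0]-.5
E
cat > m.py <<'E'
from h import *
t=np.load('top0.npz');s=np.load('side0.npz')
bt=u([(136,73),(222,98),(132,353),(46,320)],260,150)
lt=u([(565,36),(700,90),(590,373),(453,318)],355,190,390)
ls=u([(388,342),(383,440),(80,416),(97,312)],320,270,0,240)
bs=u([(285,78),(66,63)],335,210)
for n,o in [('bed top',[(t['K'],t['T'],bt,BD,.03)]),('bed side',[(s['K'],s['T'],bs,BD[[0,3]],.03)]),
 ('blade top',[(t['K'],t['T'],lt,BL,.036)]),('blade side',[(s['K'],s['T'],ls,BL,.036)])]:
    p,r=fit(o,[.45,.2,0]);print(n,p[:2].round(4),np.degrees(p[2]).round(2),r.round(1))
E
python3 m.py
```

```text
bed top [0.5365 0.2531] -18.89 [-0.3 -0.4  0.2  0.6  0.3 -0.2 -0.2  0.1]
bed side [0.5336 0.2521] -20.28 [ 0.2  0.  -0.2 -0. ]
blade top [0.459  0.0122] -21.34 [ 0.1 -0.9  0.5 -0.8 -0.2  0.8 -0.3  0.8]
blade side [0.4562 0.0132] -21.39 [ 0.7 -0.7  0.9  0.9 -0.7 -0.  -1.  -0.3]
```

Call:
jog_arm([
  {"gripper":0,"x":14,"y":-40,"z":0,"turn":0},
  {"gripper":0,"x":28,"y":-80,"z":0,"turn":0.02},
  {"gripper":0,"x":42,"y":-120,"z":0,"turn":0.04},
  {"gripper":0,"x":56,"y":-160,"z":0,"turn":0.065},
  {"gripper":0,"x":70,"y":-200,"z":0,"turn":0.065},
])

```text
clock: 1.2
eef_pos: [0.3353, 0.3646, 0.2315]
ee_rot: [-90.0, -0.0, -21.3]
ft_force: [1.4, -0.1, 0.2]
width: 0.995
```

Call:
jog_arm([
  {"gripper":0,"x":14,"y":-40,"z":0,"turn":0},
  {"gripper":0,"x":28,"y":-80,"z":0,"turn":0},
  {"gripper":0,"x":42,"y":-120,"z":0,"turn":0},
  {"gripper":0,"x":56,"y":-160,"z":0,"turn":0},
  {"gripper":0,"x":70,"y":-200,"z":0,"turn":0},
])

```text
clock: 1.7
eef_pos: [0.4053, 0.1645, 0.2317]
ee_rot: [-90.0, -0.1, -21.3]
ft_force: [0.6, 0.6, -0.0]
width: 1.0
```

Call:
jog_arm([
  {"gripper":0,"x":14,"y":-40,"z":-20,"turn":0},
  {"gripper":0,"x":28,"y":-80,"z":-40,"turn":0},
  {"gripper":0,"x":42,"y":-120,"z":-60,"turn":0},
  {"gripper":0,"x":53,"y":-153,"z":-80,"turn":0},
  {"gripper":0,"x":53,"y":-153,"z":-100,"turn":0},
])

```text
clock: 2.2
eef_pos: [0.4599, 0.0093, 0.1315]
ee_rot: [-90.0, -0.2, -21.6]
ft_force: [0.4, 1.0, 0.2]
width: 1.002
```

Call:
jog_arm([
  {"gripper":0,"x":-1,"y":3,"z":-30,"turn":0},
  {"gripper":0,"x":-1,"y":3,"z":-60,"turn":0},
  {"gripper":0,"x":-1,"y":3,"z":-80,"turn":0},
  {"gripper":0,"x":-1,"y":3,"z":-80,"turn":0},
])

```text
clock: 2.6
eef_pos: [0.4538, 0.0163, 0.0484]
ee_rot: [-90.1, 0.4, -21.4]
ft_force: [-0.9, -0.9, 0.2]
width: 1.0
```

```bash
cat > snap.py <<'E'
import sys
from workcell import bot,cams
import cv2,numpy as np
i=sys.argv[1]
for c,(x0,y0,w,h) in zip(['top','side'],eval(sys.argv[2])):
    r=cams.read_camera(c);np.savez(f'{c}{i}.npz',K=r['camera_matrix'],T=r['world_from_camera'],im=r['color'])
    cv2.imwrite(f'pics/{c}{i}.png',cv2.resize(r['color'][y0:y0+h,x0:x0+w],None,fx=6,fy=6,interpolation=0))
s=bot.get_state();print(s['clock'],s['eef_pos'].round(4),s['ee_rot'].round(2),s['ft_force'].round(1),s['width'])
E
python3 snap.py 1 '[(330,170,110,100),(300,230,130,100)]'
```

```text
2.7 [0.4571 0.0161 0.0516] [-9.000e+01  1.000e-02 -2.136e+01] [0.3 0.3 0.2] 1.0025449095383587
```

View pics/side1.png

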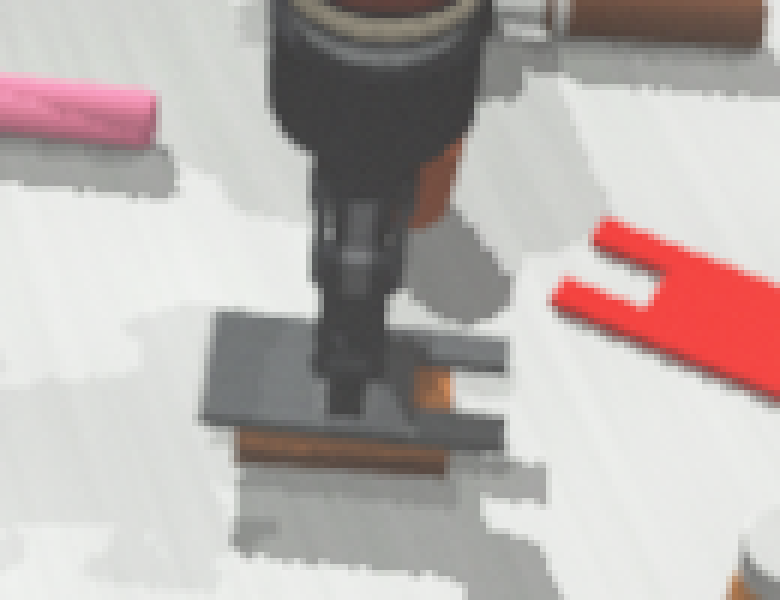

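View pics/top1.png

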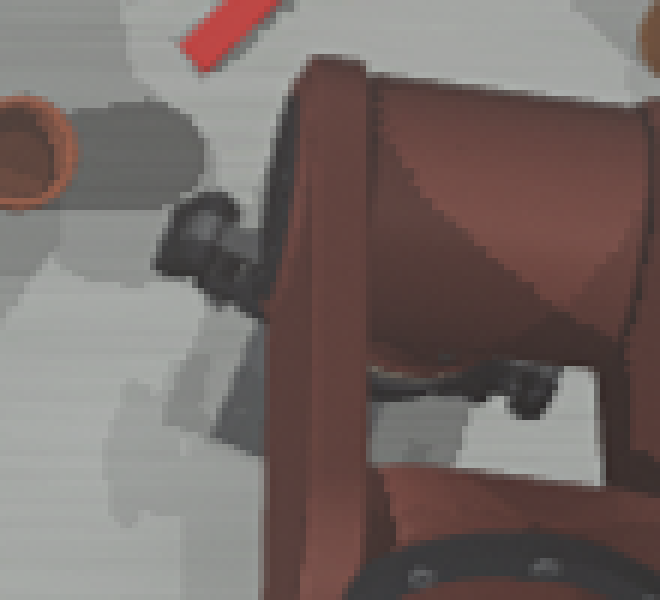

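```bash
python3 - <<'E'
from h import *
from workcell import bot
for _ in range(3):
    s=bot.get_state();print(s['eef_pos'].round(4))
d=np.load('side1.npz');p=s['eef_pos'];a=np.radians(68.6);j=np.array([np.cos(a),np.sin(a),0])
for z in(.052,.0645):
  for o in(-.0425,-.057): print(z,o,(proj(d['K'],d['T'],[p*[1,1,0]+[0,0,z]+o*j])[0]-[300,230]+.5)*6)
E
```

```text
[0.4571 0.0161 0.0516]
[0.4571 0.0161 0.0516]
[0.4571 0.0161 0.0516]
0.052 -0.0425 [350.8690391  426.06754571]
0.052 -0.057 [348.18882487 455.54410199]
0.0645 -0.0425 [352.59935584 404.0913412 ]
0.0645 -0.057 [349.91534661 433.57966873]
```

Call:
jog_arm([
  {"gripper":0,"x":0,"y":-2,"z":-20,"turn":0},
  {"gripper":0,"x":0,"y":-2,"z":-35,"turn":0},
  {"gripper":0,"x":0,"y":-2,"z":-42,"turn":0},
  {"gripper":0,"x":0,"y":-2,"z":-42,"turn":0},
])

```text
clock: 3.1
eef_pos: [0.4573, 0.0141, 0.0098]
ee_rot: [-90.0, -0.0, -21.3]
ft_force: [0.1, -0.7, -0.4]
width: 1.001
```

Call:
jog_arm([
  {"gripper":1,"x":0,"y":0,"z":0,"turn":0},
  {"gripper":1,"x":0,"y":0,"z":0,"turn":0},
  {"gripper":1,"x":0,"y":0,"z":0,"turn":0},
  {"gripper":1,"x":0,"y":0,"z":0,"turn":0},
  {"gripper":1,"x":0,"y":0,"z":0,"turn":0},
])

```text
clock: 3.6
eef_pos: [0.4583, 0.0138, 0.0108]
ee_rot: [-90.0, -0.1, -21.3]
ft_force: [-0.2, -0.3, 4.4]
width: 0.638
```

Call:
jog_arm([
  {"gripper":1,"x":0,"y":0,"z":0,"turn":0},
  {"gripper":1,"x":0,"y":0,"z":0,"turn":0},
  {"gripper":1,"x":0,"y":0,"z":0,"turn":0},
])

```text
clock: 3.9
eef_pos: [0.4583, 0.0138, 0.0108]
ee_rot: [-90.0, -0.1, -21.3]
ft_force: [-1.9, -0.2, 6.3]
width: 0.638
```

Call:
jog_arm([
  {"gripper":1,"x":0,"y":0,"z":10,"turn":0},
  {"gripper":1,"x":0,"y":0,"z":30,"turn":0},
  {"gripper":1,"x":0,"y":0,"z":60,"turn":0},
  {"gripper":1,"x":0,"y":0,"z":90,"turn":0},
  {"gripper":1,"x":0,"y":0,"z":90,"turn":0},
])

```text
clock: 4.4
eef_pos: [0.4609, 0.0137, 0.1041]
ee_rot: [-89.9, -0.6, -21.4]
ft_force: [1.2, -0.5, -1.5]
width: 0.637
```

```bash
python3 snap.py 2 '[(330,170,110,100),(300,200,130,100)]'
```

```text
4.5 [0.4574 0.0141 0.1001] [-89.97  -0.11 -21.36] [ 0.1 -0.  -2. ] 0.6353784679959997
```

View pics/side2.png

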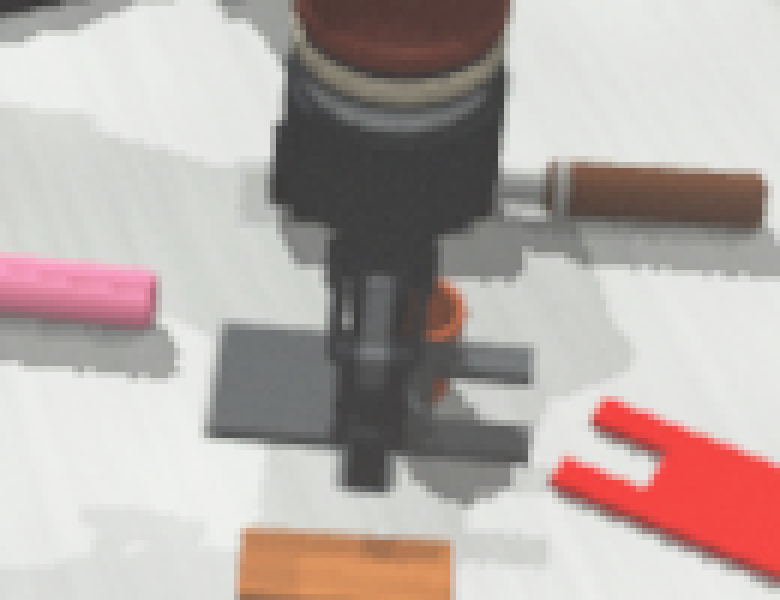

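```bash
python3 - <<'E'
from h import *
d=np.load('side2.npz');o=u([(533,347),(528,456),(208,432),(224,324)],300,200)
for z in(.123,.1255,.128):
    p,r=fit([(d['K'],d['T'],o,BL,z)],[.45,0,-.3]);print(z,p[:2].round(4),np.degrees(p[2]).round(2),r.round(1))
E
```

```text
0.123 [0.4594 0.0182] -20.53 [ 0.4  0.3  1.1 -0.1 -0.5 -0.4 -0.9  0.1]
0.1255 [0.4585 0.0158] -20.48 [ 0.5  0.2  1.2 -0.  -0.6 -0.4 -1.   0.1]
0.128 [0.4576 0.0135] -20.44 [ 0.5  0.2  1.3 -0.  -0.7 -0.3 -1.1  0. ]
```

Call:
jog_arm([
  {"gripper":1,"x":8,"y":24,"z":4,"turn":0},
  {"gripper":1,"x":20,"y":62,"z":10,"turn":0.01},
  {"gripper":1,"x":34,"y":105,"z":10,"turn":0.02},
  {"gripper":1,"x":48,"y":148,"z":10,"turn":0.036},
  {"gripper":1,"x":60,"y":185,"z":10,"turn":0.036},
])

```text
clock: 5.0
eef_pos: [0.5156, 0.2007, 0.107]
ee_rot: [-90.1, 0.2, -19.3]
ft_force: [1.0, -0.4, -2.2]
width: 0.636
```

Call:
jog_arm([
  {"gripper":1,"x":10,"y":30,"z":0,"turn":0},
  {"gripper":1,"x":18,"y":54,"z":-10,"turn":0},
  {"gripper":1,"x":18,"y":54,"z":-30,"turn":0},
  {"gripper":1,"x":18,"y":54,"z":-45,"turn":0},
  {"gripper":1,"x":18,"y":54,"z":-45,"turn":0},
])

```text
clock: 5.5
eef_pos: [0.5305, 0.2515, 0.0592]
ee_rot: [-90.4, 0.5, -19.3]
ft_force: [-1.1, 0.3, -2.1]
width: 0.634
```

```bash
python3 snap.py 3 '[(240,130,110,100),(325,170,130,100)]'
```

```text
5.6 [0.5335 0.2521 0.0626] [-90.13   0.17 -19.34] [ 0.6 -0.2 -0.5] 0.639719203678772
```

View pics/side3.png

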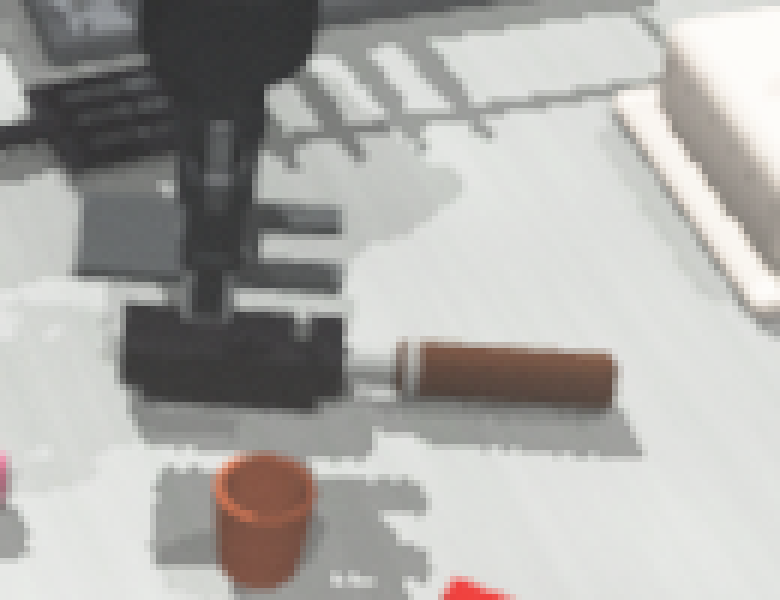

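View pics/top3.png

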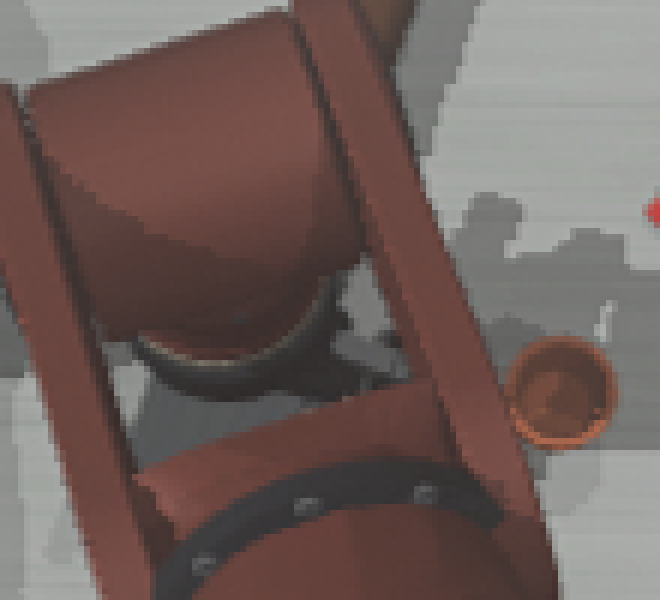

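```bash
python3 - <<'E'
from h import *
d=np.load('side3.npz');o=u([(342,209),(340,288),(76,270),(83,195)],325,170)
for z in(.086,.0885):
    p,r=fit([(d['K'],d['T'],o,BL,z)],[.53,.25,-.3]);print(z,p[:2].round(4),np.degrees(p[2]).round(2),r.round(1))
# direct: expected px for perfect place
for b in((.5336,.2521,-19.3),(.5350,.2526,-19.3),(.5365,.2531,-18.9)):
  q=(b[0],b[1],np.radians(b[2]))
  print('blade',((proj(d['K'],d['T'],world(q,.0882,BL))-[325,170]+.5)*6).round().tolist())
  print('bed',((proj(d['K'],d['T'],world(q,.03,BD))-[325,170]+.5)*6).round().tolist())
E
```

```text
0.086 [0.5303 0.2514] -19.74 [ 0.6  0.   0.9 -0.  -0.9  0.1 -0.6 -0.3]
0.0885 [0.5293 0.2485] -19.74 [ 0.7  0.   0.9 -0.  -1.   0.1 -0.6 -0.3]
blade [[352.0, 203.0], [353.0, 281.0], [78.0, 265.0], [86.0, 188.0]]
bed [[345.0, 317.0], [346.0, 367.0], [120.0, 354.0], [124.0, 304.0]]
blade [[354.0, 202.0], [355.0, 280.0], [80.0, 264.0], [88.0, 187.0]]
bed [[348.0, 315.0], [348.0, 366.0], [123.0, 353.0], [127.0, 303.0]]
blade [[357.0, 200.0], [359.0, 278.0], [84.0, 264.0], [91.0, 186.0]]
bed [[350.0, 314.0], [351.0, 364.0], [126.0, 352.0], [129.0, 302.0]]
```

Call:
jog_arm([
  {"gripper":1,"x":3,"y":1,"z":-10,"turn":0},
  {"gripper":1,"x":3,"y":1,"z":-25,"turn":0},
  {"gripper":1,"x":3,"y":1,"z":-38,"turn":0},
  {"gripper":1,"x":3,"y":1,"z":-47,"turn":0},
  {"gripper":1,"x":3,"y":1,"z":-47,"turn":0},
])

```text
clock: 6.1
eef_pos: [0.5359, 0.2533, 0.0148]
ee_rot: [-90.2, 0.2, -19.3]
ft_force: [-0.1, -0.6, -1.9]
width: 0.641
```

```bash
python3 snap.py 4 '[(240,130,110,100),(325,170,130,100)]'
```

```text
6.2 [0.5376 0.2539 0.0167] [-9.004e+01  5.000e-02 -1.930e+01] [ 0.1  1.  -2.2] 0.6412054721984719
```

View pics/side4.png

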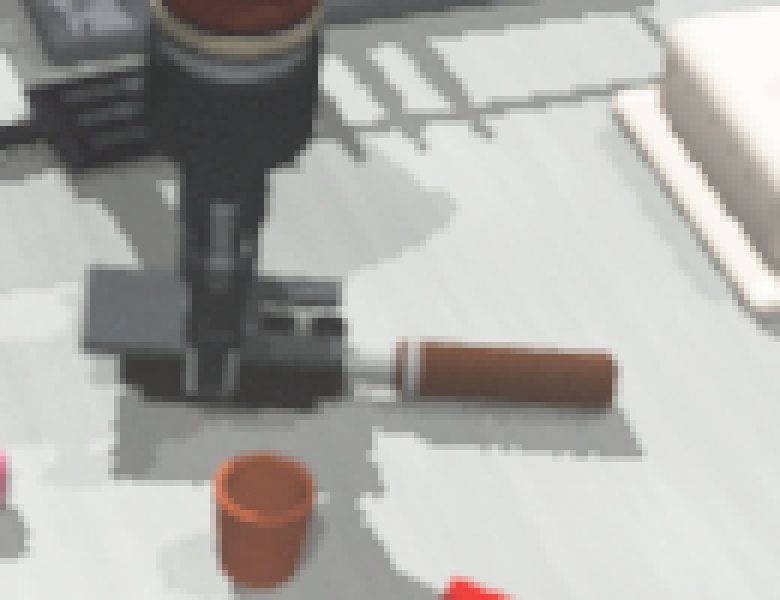

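```bash
python3 - <<'E'
from h import *
d=np.load('side4.npz');o=u([(341,283),(84,346),(89,268)],325,170)
for z in(.040,.042):
    p,r=fit([(d['K'],d['T'],o,BL[[0,2,3]],z)],[.53,.25,-.3]);print(z,p[:2].round(4),np.degrees(p[2]).round(2),r.round(1))
for b in((.5336,.2521,-19.3),(.5350,.2526,-19.3)):
  q=(b[0],b[1],np.radians(b[2]))
  print('blade',((proj(d['K'],d['T'],world(q,.0415,BL))-[325,170]+.5)*6).round().tolist())
  print('pin',((proj(d['K'],d['T'],world(q,.042,[[.042,0]]))-[325,170]+.5)*6).round().tolist())
E
```

```text
0.04 [0.5366 0.254 ] -18.46 [ 0.9 -0.3 -0.4  0.1 -0.3  0.1]
0.042 [0.5359 0.2517] -18.44 [ 1.  -0.3 -0.4  0.1 -0.3  0.1]
blade [[343.0, 283.0], [344.0, 362.0], [75.0, 347.0], [83.0, 269.0]]
pin [[304.0, 319.0]]
blade [[345.0, 282.0], [346.0, 361.0], [78.0, 345.0], [86.0, 267.0]]
pin [[306.0, 318.0]]
```

Call:
jog_arm([
  {"gripper":1,"x":-1,"y":0,"z":-2,"turn":0},
  {"gripper":1,"x":-1,"y":0,"z":-4,"turn":0},
  {"gripper":1,"x":-1,"y":0,"z":-5,"turn":0},
  {"gripper":1,"x":-1,"y":0,"z":-5,"turn":0},
])

```text
clock: 6.6
eef_pos: [0.537, 0.2541, 0.0124]
ee_rot: [-90.0, -0.0, -19.3]
ft_force: [-0.4, -0.1, -1.7]
width: 0.638
```

Call:
jog_arm([
  {"gripper":1,"x":0,"y":0,"z":-1,"turn":0},
  {"gripper":1,"x":0,"y":0,"z":-1,"turn":0},
])

```text
clock: 6.8
eef_pos: [0.5369, 0.2541, 0.0113]
ee_rot: [-90.0, -0.0, -19.3]
ft_force: [-0.2, -0.1, -1.5]
width: 0.635
```

Call:
jog_arm([
  {"gripper":1,"x":0,"y":0,"z":-0.5,"turn":0},
  {"gripper":1,"x":0,"y":0,"z":-0.5,"turn":0},
])

```text
clock: 7.0
eef_pos: [0.5371, 0.2541, 0.011]
ee_rot: [-90.0, -0.0, -19.3]
ft_force: [0.2, 0.2, -0.9]
width: 0.638
```

Call:
jog_arm([
  {"gripper":1,"x":0,"y":0,"z":-0.5,"turn":0},
  {"gripper":1,"x":0,"y":0,"z":-0.5,"turn":0},
])

```text
clock: 7.2
eef_pos: [0.5371, 0.2541, 0.0109]
ee_rot: [-90.0, 0.0, -19.3]
ft_force: [-2.7, -0.6, 2.9]
width: 0.64
```

```bash
python3 snap.py 5 '[(240,130,110,100),(325,170,130,100)]'
```

```text
7.3 [0.5371 0.2541 0.0109] [-90.   -0.  -19.3] [-2.7 -1.4  4.1] 0.6387801456782238
```

View pics/side5.png

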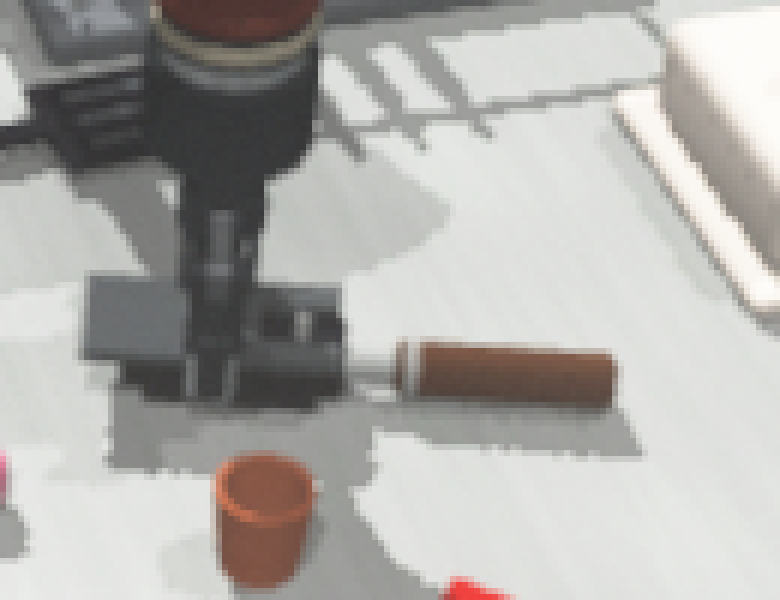

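Call:
jog_arm([
  {"gripper":0.3,"x":0,"y":0,"z":0,"turn":0},
  {"gripper":0.2,"x":0,"y":0,"z":0,"turn":0},
  {"gripper":0,"x":0,"y":0,"z":0,"turn":0},
  {"gripper":0,"x":0,"y":0,"z":0,"turn":0},
  {"gripper":0,"x":0,"y":0,"z":0,"turn":0},
])

```text
clock: 7.8
eef_pos: [0.537, 0.2541, 0.0102]
ee_rot: [-90.0, -0.0, -19.3]
ft_force: [-0.8, 0.0, 0.2]
width: 0.996
```

Call:
jog_arm([
  {"gripper":0,"x":0,"y":0,"z":0,"turn":0},
  {"gripper":0,"x":0,"y":0,"z":10,"turn":0},
  {"gripper":0,"x":0,"y":0,"z":40,"turn":0},
  {"gripper":0,"x":0,"y":0,"z":80,"turn":0},
  {"gripper":0,"x":0,"y":0,"z":120,"turn":0},
])

```text
clock: 8.3
eef_pos: [0.5364, 0.2539, 0.1317]
ee_rot: [-90.0, 0.0, -19.3]
ft_force: [0.6, 0.3, 0.5]
width: 1.0
```

Call:
jog_arm([
  {"gripper":0,"x":-20,"y":40,"z":10,"turn":0},
  {"gripper":0,"x":-40,"y":80,"z":20,"turn":0},
  {"gripper":0,"x":-60,"y":120,"z":30,"turn":0},
  {"gripper":0,"x":-80,"y":160,"z":30,"turn":0},
  {"gripper":0,"x":-100,"y":200,"z":30,"turn":0},
])

```text
clock: 8.8
eef_pos: [0.4365, 0.4559, 0.1622]
ee_rot: [-89.9, -0.1, -19.3]
ft_force: [0.7, 0.2, 1.4]
width: 0.998
```

```bash
python3 snap.py 6 '[(240,130,110,100),(325,170,130,100)]'
```

```text
8.9 [0.4342 0.4588 0.1616] [-8.981e+01  5.000e-02 -1.897e+01] [ 0.  -0.7 -0.1] 1.003675882046168
```

View pics/side6.png

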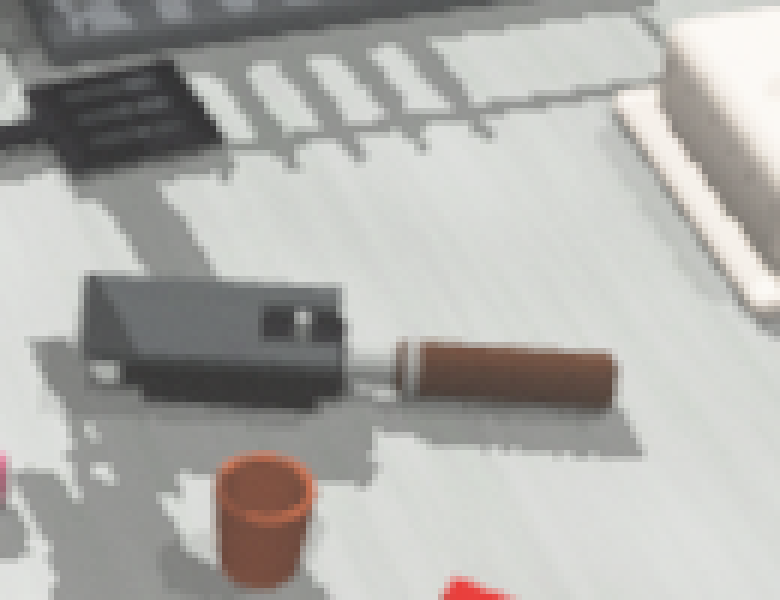

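View pics/top6.png

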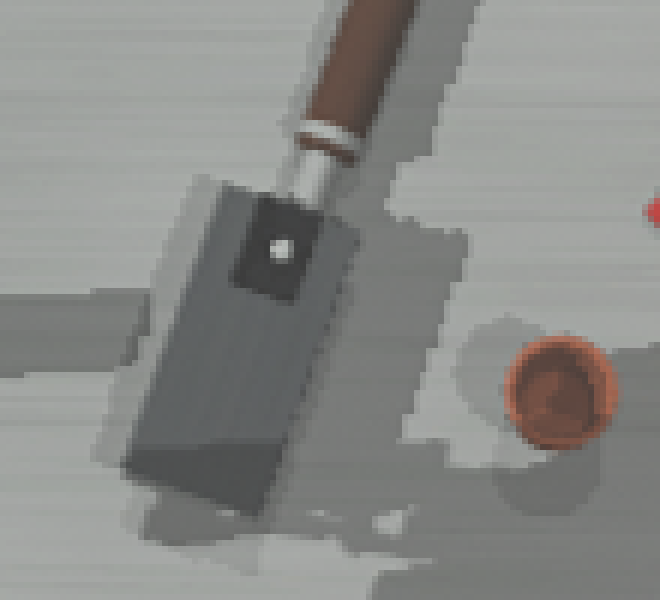

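```bash
python3 - <<'E'
from h import *
t=np.load('top6.npz');s=np.load('side6.npz')
p,r=fit([(t['K'],t['T'],u([(222,182),(360,232),(260,517),(122,466)],240,130),BL,.036)],[.53,.25,-.3]);q=p
print(p[:2].round(4),np.degrees(p[2]).round(2),r.round(1))
# notch floor ends & pin in blade frame
for n,px,z in [('pin',(281,248),.042),('nl',(232,281),.036),('nr',(296,304),.036)]:
    w=back(t['K'],t['T'],u([px],240,130)[0],z);c,si=np.cos(p[2]),np.sin(p[2]);d=w[:2]-p[:2];print(n,(np.array([c*d[0]+si*d[1],-si*d[0]+c*d[1]])*1e3).round(1))
p,r=fit([(s['K'],s['T'],u([(341,288),(341,366),(82,357),(87,274)],325,170),BL,.036)],[.53,.25,-.3])
print(p[:2].round(4),np.degrees(p[2]).round(2),r.round(1))
E
```

```text
[0.5389 0.2542] -18.51 [ 0.2 -0.8  0.4 -1.2 -0.2  0.7 -0.5  1.2]
pin [40.5 -2.2]
nl [23.4 11.8]
nr [ 23.  -14.1]
[0.5353 0.2541] -18.26 [ 0.3 -0.1  0.8  0.1 -0.6 -0.5 -0.5  0.3]
```

```bash
python3 - <<'E'
from workcell import bot,finish_job
print(finish_job(), bot.get_state()['clock'])
E
```

```text
the job is handed in; nothing more can be done
the job is handed in; nothing more can be done
```

I moved the notched blade from its block onto the black bed and handed the job in at about 9 s. I lowered it in small steps until it touched at about 4 N, then released it and moved the arm well clear.

**Final pictures:** the blade lies flat with the pin inside the notch. Its ground edge sticks out past the end away from the handle.

**Alignment:** the two cameras agree only to about 2 mm.

| Check | Top camera | Side camera |
|---|---|---|
| Offset along the bed | about 2 mm | about 1 mm |
| Offset across the bed | about 2 mm | about 2.5 mm |
| Turn relative to the bed | about 0.5° | about 2° |

- The pin measured about 1 mm off the notch's middle, against 9 mm of clearance on each side.
- The side camera's bed angle comes from two corners only, so its 2° is the weaker figure.
- I did not correct offsets this small, since they are about as large as the calibration error.

**Other things:** the arm never went near the plain blade, and I did not touch the look-alikes. I did not take a closing picture of the plain blade to confirm it.

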